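# Close, pin and hold shut a clamshell vial carrier

### The arm

A 6-joint arm with a two-finger parallel gripper is mounted at the origin on the work surface. World frame = base frame: x ahead of the robot, y to its left, z up, the work surface at z = 0. Lengths are in m, angles in rad, forces in N, time in s.
With the tool pointing down it reaches from about 0.225 to 0.875 m from the base axis. Payload 3.4 kg.
Tool frame: the origin (TCP) lies midway between the tips of the shut fingers; the grasp point (between the pads) lies 19 mm behind it (manip.grasp_offset is the distance from the TCP to the grasp point, in m); x points along the fingers, y is the direction in which the jaws open and shut, and the axes are right-handed (so a half turn about x gives the same grasp; the last joint's range is limited). The gripper opens to 85 mm and grips with 20 to 120 N. Pads are 22 mm wide; open, the fingers measure 114 mm over their backs; the gripper's body (76 mm by 85 mm) begins 54 mm behind the grasp point. The pads swing forward as they close: fully open they stand 13 mm farther back than shut.
Start: joints at [-1.384, 0.276, 1.505, -0, 1.361, -0.121], TCP at [0.174, -0.548, 0.231] pointing down, gripper open.
Joint ranges: [-2.89, 2.89], [-0.75, 2.08], [0.22, 2.7], [-1.18, 4.32], [0.11, 2.71], [-2.7, 2.7]. Speed limits (rad/s): [2.57, 2.57, 3.14, 3.14, 3.14, 3.14].

### API

Orientations are given as a unit quaternion [w, x, y, z].
In Python, from rig import manip gives the robot as it stands.
- The arm moves only by the shell command python3 -m creep 'ROWS' [OPENING] [FORCE]. ROWS is a JSON object of lists of equal length, an entry for each row: "delta_pos": the shift along the tool's x, y, z in cm, a list of three; "dr": the turn, a rotation vector about the tool's x, y, z in rad, a list of three. In form: {"delta_pos": [[dx, dy, dz], ...], "dr": [[rx, ry, rz], ...]}. A call has 1 to 10 rows; each row is the pose to reach, as a shift and turn from the pose commanded when the call began, along the tool's axes at that moment; what a row does not reach only later rows make up. A row lasts 1/10 s, in which the tool goes at most 50 mm and 8.59 degrees, less where a joint would pass 70% of its speed; a pose out of reach is approached as far as the arm can. A call with a gripper value outside its range is refused whole. OPENING is the opening, from -1 (shut) to 1 (fully open), set as the call begins (- or left out, the last holds). The fingers move at their own pace and stop on an object; FORCE is the grip in N (left out, the last holds). Time passes only in rows, so rows that repeat a pose let the fingers close. It gives the time, the measured TCP pose, the force and the opening at its end, in the units of the state.
- manip.get_state(): the state, without advancing time (a new reading comes with each control period).
- manip.get_image(name): name is "scene" or "top" or "wrist"; returns a dict with "pixels" (400x640x3 uint8, blue, green, red), "depth" (400x640 float32, m along the optical axis (not along the pixel's ray), 0 where there is no reading), "intrinsics" (3x3 intrinsics, pixels), "rvec" (rotation vector, rad) and "tvec" (3), from world to camera coordinates, as OpenCV has them. Camera axes: x right, y down, z forward; pixel columns grow to the right and rows downward; lengths in m; the calibration is good to about 2 mm. A picture is of the moment at which its call begins.
- manip.sign_off(): hands the job in, once; it reports no verdict.
The state is a dict: "clock": time; "qpos": joint angles; "qd": joint speeds; "effort": joint torques, N m; "position": TCP position; "ee_rot": TCP orientation; "contact_force": force on the tool from outside, world axes, zero at the start; "moment": the same for the moment, N m; "width": finger opening in m.
Only numpy, scipy, OpenCV 4.12 (cv2) and the standard library are available. Lean on these libraries where they do the work, as an engineer would, in place of code of your own. Each camera call takes 0.05 s, during which the arm holds its last target. There are 200 camera calls.

### The job

Fold the clear lid down over the vials in the carrier, then take the red locking pin from its stand and push it from above through the hole in the lid's green tongue into the carrier body, until its collar sits on the tongue. Finish while still gripping the pin's red handle and pressing it down firmly, so that the springy seal stays squeezed and the lid is held fully shut for the leak test; do not let go. Leave the blue pin, the loose vials and the red tray where they are.

Things in the scene. Friction and masses are not known exactly. Their poses are not given: they have to be found in the camera images.
- jig: Aluminium vial carrier fixed to the table, lower half of the clamshell: open tray 160 x 130 x 55 mm (x, y, z) full of blue-capped vials. Origin: centre of its underside; z up. A square ear 50 x 50 x 55 mm with the pin hole stands on its +y side, centred 90 mm from the origin. The hinge axis runs along its x, 65 mm to the -y side of the origin, 60 mm up.
- jig_hole (a point): Centre of the mouth of the pin hole in the top of the ear, 55 mm above the table, at jig (0, +90, +55) mm. Vertical round through hole, 13 mm in diameter, with a 2 mm chamfer.
- lid_hole (a point): Centre of the lid's pin hole at the outer (upper) face of the green tongue, 155 mm from the hinge axis; z: outward normal of the lid. Round, 14 mm in diameter, 2 mm chamfer; the tongue is 50 x 50 x 8 mm. Lid fully shut: 64 mm above the table, over jig_hole; lid closed on the unsqueezed seal: about 69 mm.
- lid (a joint): Lid angle, rad: 0 = closed on the seal, 1.57 = upright, outer face to the jig's -y; starts 1.0 to 1.5. Flat 8 mm aluminium frame, clear window, 160 mm along the hinge, reaching 130 mm from it, then the green tongue, 50 mm wide, from 130 to 180 mm. 0.3 kg. The stiff hinge stays where left; about 5 N at the tongue moves it. Closed fingers can push it shut by its outer face.
- seal (a joint): Squeeze of the springy seal under the lid, rad about the same hinge axis: 0.035 = unsqueezed (tongue about 5 mm too high), 0 = fully squeezed, hard stop, lid fully shut. The lid's angle above level is lid + seal. It springs back when not pressed; with the lid closed, a push down at the pin hole squeezes it, growing from about 1.5 N to 8 N at the stop.
- red_pin: Locking pin, 0.07 kg, upright in its grey stand. Origin: centre of its foot; z up. Steel shank 10 mm in diameter, 42 mm long, foot chamfered; then a round collar 26 mm in diameter, 42 to 46 mm above the foot; then the red handle, 30 x 18 x 30 mm (its x, y, z), 46 to 76 mm. Grip it across the 18 mm (its y). Fully in, lid fully shut: foot 22 mm above the table.
- red_pin_grip (a point): Middle of the red pin's handle, 61 mm above its foot.
- red_stand: Grey block 55 x 55 x 50 mm fixed to the table, in whose vertical hole the red pin stands, its collar on the top face (pin foot 8 mm above the table; lift it more than 42 mm to clear). Origin: centre of its underside. It may stand on either side of the blue pin's like stand.
- blue_pin: A like pin with blue handle and a thicker shank (16 mm), which does not fit the carrier. Same frame. A bystander.
- vial_a: Loose amber vial with blue cap, 23 mm in diameter, 48 mm tall, origin at its foot. A bystander.
- vial_b: A second such vial. A bystander.
- red_tray: Loose empty red tray 100 x 150 x 35 mm, origin centre of its underside. A bystander.
Not all that is in view belongs to the job. There is more than one size of the red_pin; the one meant has the size given above.

How it is judged:
On the way, in this order (a step that is already met when the one before it is completed fails the run):
1. the lid is closed onto the seal, the red pin not yet in it (value of joint lid below 0.05 rad and horizontal distance between red_pin and jig_hole above 0.03 m), for 0.2 s.
2. the red pin is through the tongue and at least 15 mm deep in the carrier's hole (horizontal distance between red_pin and jig_hole below 0.004 m and angle between the z axis of red_pin and the z axis of jig, either way round below 0.12 rad and height (world z) of red_pin below 0.04 m and value of joint lid below 0.05 rad), for 0.2 s.
At the end, for the whole second after the job is handed in: Red pin upright (0.12 rad) within 4 mm of the hole's axis, foot at most 26 mm above the table, collar within 3 mm of the tongue; lid below 0.02 rad and seal kept squeezed below 0.013 rad (2 mm gap); the fingers still hold the pin (over 2 N), all still (horizontal distance between red_pin and jig_hole below 0.004 m and angle between the z axis of red_pin and the z axis of jig, either way round below 0.12 rad and value of joint lid below 0.02 rad and value of joint seal below 0.013 rad and z of red_pin in the frame of jig below 0.026 m and z of red_pin in the frame of lid_hole below -0.039 m and contact force between the fingers and red_pin above 2 N and linear speed of red_pin below 0.02 m/s); the arm keeps its last pose, push and grip.
It fails at once if blue pin moved by more than 25 mm or tipped (distance of blue_pin from where it was at the start of the episode above 0.025 m or angle between blue_pin's own z axis and vertical above 0.5 rad).
It fails at once if vial a moved by more than 25 mm or tipped (distance of vial_a from where it was at the start of the episode above 0.025 m or angle between vial_a's own z axis and vertical above 0.5 rad).
It fails at once if vial b moved by more than 25 mm or tipped (distance of vial_b from where it was at the start of the episode above 0.025 m or angle between vial_b's own z axis and vertical above 0.5 rad).
It fails at once if red tray moved by more than 25 mm or tipped (distance of red_tray from where it was at the start of the episode above 0.025 m or angle between red_tray's own z axis and vertical above 0.5 rad).
It also fails if it takes over 58 s, if anything falls off the work surface, if the arm or the gripper's body presses on something with over 40 N, if the wrist force passes 120 N, or if a joint passes its speed limit or range.

## Working session

There is one attempt and no reset: what is moved stays moved. The work goes in short steps, Python scripts to look and compute and a shell command to move; the robot and the scene stay as the last step left them, time stands still between calls to the robot, and variables do not carry over. Pictures are saved under pics/ and viewed, about 8 in all and at most 12, crops included, and the job is handed in when it is done.

```bash
mkdir -p pics; ls; cat > h.py <<'E'
import numpy as np, cv2
from rig import manip
from scipy.spatial.transform import Rotation as R
def snap(n,tag):
    im=manip.get_image(n); np.savez(f'pics/{tag}.npz',**im); cv2.imwrite(f'pics/{tag}.png',im['pixels']); return im
def load(tag): return dict(np.load(f'pics/{tag}.npz'))
def cloud(im):
    K=im['intrinsics'];d=im['depth'];v,u=np.mgrid[:d.shape[0],:d.shape[1]]
    P=np.stack([(u-K[0,2])/K[0,0]*d,(v-K[1,2])/K[1,1]*d,d],-1)
    Rm=cv2.Rodrigues(np.array(im['rvec'],float))[0]
    W=(P-np.array(im['tvec']).ravel())@Rm; W[d==0]=np.nan; return W
def pose():
    s=manip.get_state(); q=s['ee_rot']; return np.array(s['position']),R.from_quat([q[1],q[2],q[3],q[0]]),s
def delta(target):  # world target TCP -> tool cm
    p,r,s=pose(); return r.inv().apply(np.array(target)-p)*100
E
python3 - <<'E'
from h import *
for n in('scene','top'): snap(n,n+'0')
p,r,s=pose(); print(p,r.as_matrix().round(3),s['width'],s['contact_force'],s['clock'])
E
```

```text
pics
[ 0.17412498 -0.54750541  0.23053109] [[-0.     0.303 -0.953]
 [ 0.002 -0.953 -0.303]
 [-1.    -0.002 -0.   ]] 0.08573474254370472 [-0.08371904  0.49022422  0.42355604] 0.1
```

View pics/top0.png

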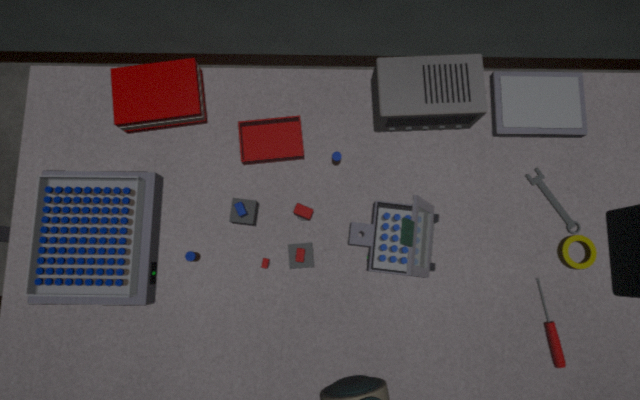

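View pics/scene0.png

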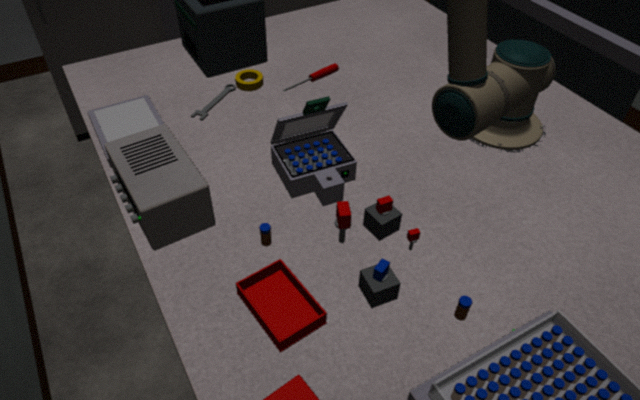

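The top view shows the jig with its ear at (360,234) and the open lid at about (420,237). The red pin is in its stand at (300,256), the blue one at (243,211), and two decoy pins are at (303,211) and (265,263). The loose vials are at (336,157) and (191,256), and the tray is at (271,140).

```bash
python3 - <<'E'
from h import *
im=load('top0'); W=cloud(im); px=im['pixels']
for n,(u,v) in dict(ear1=(354,228),ear2=(354,240),earR=(368,234),pin=(300,256),stand=(309,263),big=(303,211),small=(265,263),blue=(241,209),vb=(336,157),va=(191,256),tongue=(407,233),lidL=(427,200),lidR=(417,272),table=(330,330)).items(): print(n,W[v,u].round(4))
hsv=cv2.cvtColor(px,cv2.COLOR_BGR2HSV)
print(px[234,362],px[256,300],px[233,407])
def rect(name,m):
    P=W[m]; r=cv2.minAreaRect((P[:,:2]*1000).astype(np.float32)); print(name,len(P),r,'zmed',np.nanmedian(P[:,2]).round(4))
v,u=np.mgrid[:400,:640]
def roi(a,b,c,d): return (u>a)&(u<b)&(v>c)&(v<d)
red=((hsv[...,0]<8)|(hsv[...,0]>172))&(hsv[...,1]>150)&(hsv[...,2]>90)
z=W[...,2]
rect('pin',red&roi(285,316,240,272)&(z>.06)); rect('stand',roi(280,320,236,276)&(z>.04)&(z<.056))
rect('ear',roi(344,372,218,250)&(z>.05)&(z<.058))
rect('big',red&roi(290,318,200,224)&(z>.01)); rect('small',red&roi(258,272,256,270)&(z>.01))
g=(hsv[...,0]>45)&(hsv[...,0]<85)&(hsv[...,1]>100)&roi(395,420,210,255); P=W[g];print('tongue',len(P),P.min(0),P.max(0),P.mean(0))
a=cv2.resize(px[180:290,220:450],None,fx=3.4,fy=3.4,interpolation=cv2.INTER_CUBIC); cv2.imwrite('pics/crop.png',cv2.convertScaleAbs(a,alpha=1.5))
E
```

```text
ear1 [0.5447 0.0334 0.0544]
ear2 [0.5176 0.0334 0.0551]
earR [0.5316 0.0016 0.0529]
pin [0.4795 0.1528 0.0836]
stand [0.4651 0.1338 0.052 ]
big [0.5756 0.1473 0.1021]
small [0.4639 0.2313 0.059 ]
blue [0.5807 0.2847 0.0844]
vb [0.7105 0.075  0.049 ]
va [0.4775 0.3992 0.049 ]
tongue [ 0.5219 -0.0554  0.2084]
lidL [ 0.6201 -0.1474 -0.0024]
lidR [ 0.4486 -0.0878  0.1406]
table [0.3137 0.0842 0.0005]
[48 46 47] [ 37  35 113] [47 53 38]
pin 90 ((482.2528076171875, 153.34230041503906), (15.241523742675781, 27.73407745361328), 82.56684112548828) zmed 0.0839
stand 475 ((482.2641296386719, 152.60931396484375), (55.01686096191406, 54.889259338378906), 5.752787113189697) zmed 0.0501
ear 430 ((528.8834228515625, 17.459753036499023), (50.190589904785156, 57.2750244140625), 84.1317367553711) zmed 0.0549
big 163 ((576.5215454101562, 147.51971435546875), (36.50564193725586, 20.671716690063477), 67.4515151977539) zmed 0.1009
small 41 ((464.62640380859375, 232.2838134765625), (10.824787139892578, 18.1672420501709), 76.12933349609375) zmed 0.0566
tongue 12 [ 0.50604314 -0.06731121  0.18602474] [ 0.53793299 -0.0443133   0.21871041] [ 0.52165896 -0.05253729  0.2086492 ]
```

View pics/crop.png

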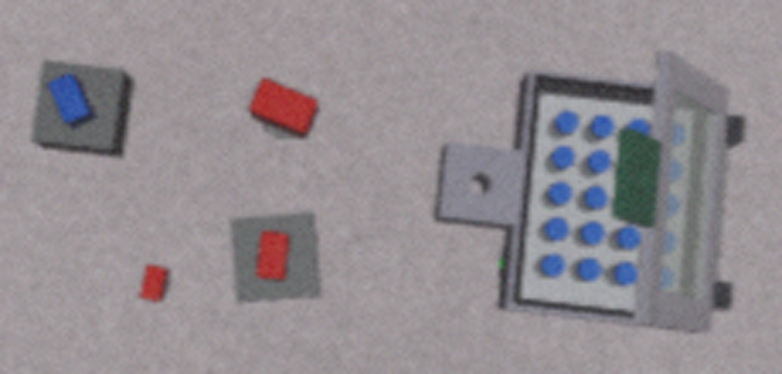

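The crop confirms that the pin in the grey stand is the right one: its handle is about 15 x 28 mm and its top is at z = 84 mm. The jig's yaw is about -6° and the hole mouth is at pixel (361.8,233.8). Next I work out the waypoints.

```bash
cat >> h.py <<'E'
def ray(im,u,v,z):
    K=im['intrinsics'];Rm=cv2.Rodrigues(np.array(im['rvec'],float))[0];c=-Rm.T@np.array(im['tvec']).ravel()
    d=Rm.T@np.linalg.inv(K)@np.array([u,v,1.]); return c+d*(z-c[2])/d[2]
YJ=np.array([np.sin(np.radians(6)),np.cos(np.radians(6)),0])
E
python3 - <<'E'
from h import *
im=load('top0'); W=cloud(im)
h=ray(im,361.8,233.8,.055); print('hole',h)
hinge=h-.155*YJ; hinge[2]=.06
p,r,s=pose()
# tool y target angle -97.4deg
Rt=R.from_matrix(np.array([[0,-.129,-.9916],[0,-.9916,.129],[-1,0,0]]))
print('dr',(r.inv()*Rt).as_rotvec(), 'hinge',hinge)
for t in ([*(hinge-.02*YJ)[:2],.24],): print(t,delta(t))
# lid points: angle
v,u=np.mgrid[:400,:640]; m=(u>390)&(u<440)&(v>190)&(v<280)&(W[...,2]>.09)
P=W[m]-hinge; sP=P@YJ; print(len(P), np.percentile(np.arctan2(P[:,2],sP),[5,25,50,75,95]), np.hypot(P[:,2],sP).max(), W[m][:,0].min(),W[m][:,0].max())
E
```

```text
hole [0.53173106 0.01582168 0.055     ]
dr [4.37136456e-01 1.19621652e-04 1.65163945e-03] hinge [ 0.51552915 -0.13832921  0.06      ]
[np.float64(0.5134385806172348), np.float64(-0.15821965243533986), 0.24] [ -0.8927332  -26.8218924  -44.13000028]
1649 [1.02216812 1.05719488 1.06399423 1.07204422 1.0968755 ] 0.18469922566992933 0.44016082170572063 0.6018074527823118
```

```bash
python3 -m creep '{"delta_pos":[[-0.5,-2.2,-3.7],[-0.9,-4.5,-7.4],[-0.9,-6.7,-11],[-0.9,-8.9,-14.7],[-0.9,-11.2,-18.4],[-0.9,-13.4,-22.1],[-0.9,-15.6,-25.7],[-0.9,-17.9,-29.4],[-0.9,-20.1,-33.1],[-0.9,-22.3,-36.8]],"dr":[[0.04,0,0],[0.08,0,0],[0.13,0,0],[0.17,0,0],[0.22,0,0],[0.26,0,0],[0.31,0,0],[0.35,0,0],[0.4,0,0],[0.437,0,0]]}' -1 60
python3 - <<'E'
from h import *
h=np.array([.5317,.0158,0]);p,r,s=pose();print(p,r.as_matrix().round(3),s['width'],s['contact_force'])
for sv,z in ((-.02,.24),(-.01,.19)):
    t=h+(sv-.155)*YJ;t[2]=z;print(delta(t))
E
```

```text
clock: 1.1
position: [0.458, -0.2223, 0.2401]
ee_rot: [0.046, -0.705, 0.046, 0.706]
contact_force: [0.9, -0.9, 1.2]
width: -0.0003
[ 0.45802595 -0.22234653  0.24005625] [[-0.    -0.131 -0.991]
 [ 0.    -0.991  0.131]
 [-1.    -0.     0.   ]] -0.00030201787828457107 [ 0.90751545 -0.88463087  1.18907291]
[ 3.80494850e-03 -7.07855194e+00 -4.65403789e+00]
[ 5.00382222 -8.07817348 -4.62987086]
```

```bash
python3 -m creep '{"delta_pos":[[1.5,-3,-2],[3,-5.5,-4],[5,-8.1,-4.6],[5,-8.1,-4.6]],"dr":[[0,0,0],[0,0,0],[0,0,0],[0,0,0]]}'
python3 -m creep '{"delta_pos":[[0,-2,0],[0,-4,0],[0,-6,0],[0.2,-7.5,0],[1,-8.8,0],[2,-10,0],[3,-11,0],[4.2,-12,0]],"dr":[[0,0,0],[0,0,0],[0,0,0],[0,0,0],[0,0,0],[0,0,0],[0,0,0],[0,0,0]]}'
```

```text
clock: 1.5
position: [0.5123, -0.1458, 0.1872]
ee_rot: [0.046, -0.704, 0.043, 0.708]
contact_force: [-0.8, 0.3, 0.1]
width: 0.0006
clock: 2.3
position: [0.529, -0.03, 0.1474]
ee_rot: [-0.046, 0.706, -0.046, -0.706]
contact_force: [-0.1, -0.3, 1.9]
width: 0.0
```

```bash
python3 -m creep '{"delta_pos":[[1.3,-0.8,0],[2.6,-1.5,0],[4,-2,0],[5.4,-2.5,0],[6.9,-2.7,0],[7.9,-2.8,0],[8.3,-2.9,0],[8.5,-2.9,0],[8.5,-2.9,0]],"dr":[[0,0,0],[0,0,0],[0,0,0],[0,0,0],[0,0,0],[0,0,0],[0,0,0],[0,0,0],[0,0,0]]}'
python3 - <<'E'
from h import *
im=snap('scene','s1');cv2.imwrite('pics/s1c.png',cv2.convertScaleAbs(cv2.resize(im['pixels'][80:260,230:430],None,fx=3,fy=3),alpha=1.4))
E
```

```text
clock: 3.2
position: [0.5327, -0.0019, 0.0636]
ee_rot: [-0.046, 0.706, -0.046, -0.706]
contact_force: [-1.1, 0.2, 6.5]
width: 0.0003
```

View pics/s1c.png

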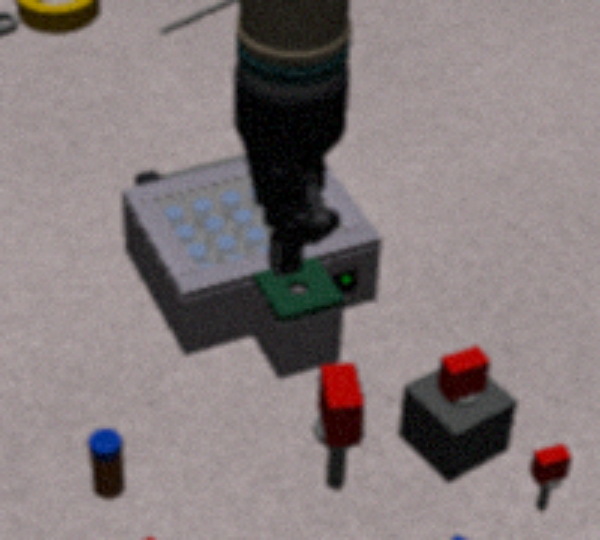

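The crop shows the lid down, with the green tongue over the ear and its hole visible at (298,288). I press a touch more to seat the lid joint, then rise and go above the pin.

```bash
python3 -m creep '{"delta_pos":[[0.2,0,0],[0.4,0,0],[0.4,0,0],[-2,0,0],[-5,0,0],[-9,0,0],[-9,0,0]],"dr":[[0,0,0],[0,0,0],[0,0,0],[0,0,0],[0,0,0],[0,0,0],[0,0,0]]}'
python3 - <<'E'
from h import *
im0=load('top0');W0=cloud(im0)
im=snap('wrist','w1');print(delta([.482,.153,.155]))
p,r,s=pose(); print(p,s['contact_force'])
W=cloud(im); z=W[...,2]; hsv=cv2.cvtColor(im['pixels'],cv2.COLOR_BGR2HSV)
g=(hsv[...,0]>45)&(hsv[...,0]<85)&(hsv[...,1]>80);P=W[g];print(len(P),np.nanmedian(P,0),cv2.minAreaRect((P[:,:2]*1000).astype(np.float32)))
E
```

```text
clock: 3.95
position: [0.5363, -0.0024, 0.1583]
ee_rot: [-0.045, 0.709, -0.046, -0.702]
contact_force: [0.8, -0.2, 1.3]
width: -0.0001
[  0.03961931 -14.71303498   7.21645277]
[ 0.53457677 -0.00220983  0.15589877] [-0.43161955 -0.0077187  -1.13075924]
5351 [0.5377735  0.01373995 0.06924126] ((527.6220092773438, 0.4877967834472656), (88.55647277832031, 49.1881217956543), 78.39862060546875)
```

View pics/w1.png

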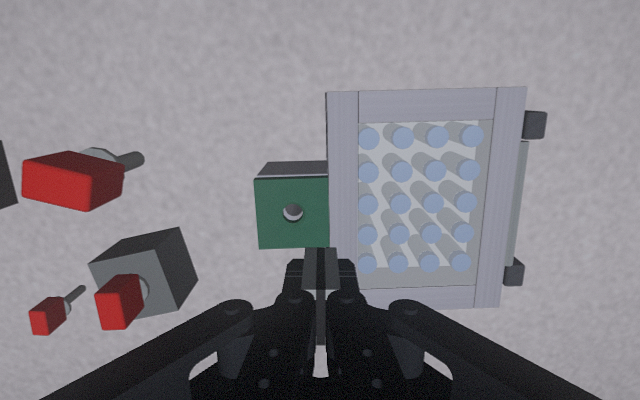

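The wrist view shows the lid closed, with the tongue hole at (293,212) and the red pin handle's top around (120,290). I measure the hole, then go above the pin and look again.

```bash
python3 - <<'E'
from h import *
im=load('w1');W=cloud(im)
print('hole',ray(im,293,212,.069)); print([W[v,u].round(4) for u,v in((265,190),(320,190),(265,240),(320,240))])
E
python3 -m creep '{"delta_pos":[[0,-3.5,1.7],[0,-7,3.4],[0,-11,5.2],[0,-14.7,7.2],[0,-14.7,7.2],[0,-14.7,7.2],[0,-14.7,7.2]],"dr":[[0,0,0],[0,0,0],[0,0,0],[0,0,0],[0,0,0],[0,0,0],[0,0,0]]}' 0 60
python3 - <<'E'
from h import *
snap('wrist','w2');p,r,s=pose();print(p,r.as_matrix().round(3),s['width'])
E
```

```text
hole [0.5348398  0.01755731 0.069     ]
[array([0.5527, 0.0338, 0.0693]), array([ 0.5476, -0.0027,  0.0678]), array([0.5171, 0.04  , 0.0692]), array([0.5116, 0.002 , 0.0678])]
clock: 4.7
position: [0.4801, 0.1525, 0.1525]
ee_rot: [0.045, -0.705, 0.046, 0.706]
contact_force: [0.5, 0.3, 0.4]
width: 0.0426
[0.48031203 0.15218813 0.15267308] [[-0.001 -0.13  -0.992]
 [-0.001 -0.992  0.13 ]
 [-1.     0.001  0.001]] 0.04282224347353488
```

View pics/w2.png

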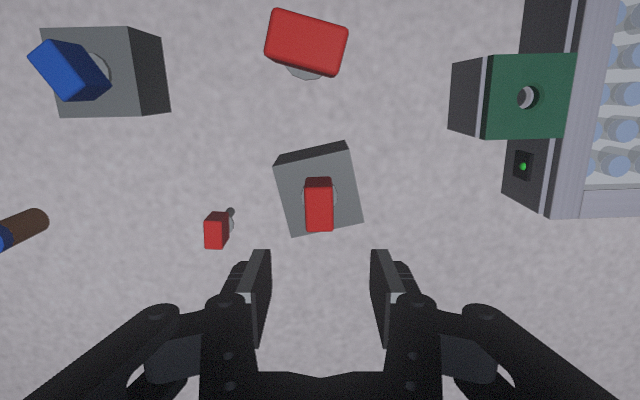

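The wrist view shows the open fingers lined up with the pin. The handle's top face spans about (304..334, 190..231), and the lid hole is at (527,98).

```bash
python3 - <<'E'
from h import *
im=load('w2');W=cloud(im);hsv=cv2.cvtColor(im['pixels'],cv2.COLOR_BGR2HSV)
v,u=np.mgrid[:400,:640]
m=((hsv[...,0]<8)|(hsv[...,0]>172))&(hsv[...,1]>120)&(u>295)&(u<345)&(v>165)&(v<240)&(abs(W[...,2]-.084)<.003)
P=W[m];print(m.sum(),np.median(P,0),cv2.minAreaRect((P[:,:2]*1000).astype(np.float32)),P.min(0),P.max(0))
m=(u>270)&(u<370)&(v>130)&(v<245)&(abs(W[...,2]-.05)<.002)
P=W[m];print('stand',cv2.minAreaRect((P[:,:2]*1000).astype(np.float32)),P[:,2].mean())
print('hole',ray(im,527,97.5,.069),W[110,510])
E
```

```text
1254 [0.4850093  0.15381324 0.08419732] ((483.974609375, 153.9536590576172), (17.49289894104004, 29.76369857788086), 84.82261657714844) [0.46921191 0.14408569 0.08114995] [0.49896706 0.16352918 0.08616404]
stand ((483.5476989746094, 153.9556884765625), (55.530174255371094, 55.06698989868164), 5.540067195892334) 0.050278783493854395
hole [0.53366984 0.01991374 0.069     ] [0.5276189  0.03027232 0.06960271]
```

```bash
python3 - <<'E'
from h import *
print(delta([.4838,.154,.057]))
E
python3 -m creep '{"delta_pos":[[0,-0.2,-0.3],[2,-0.2,-0.3],[4,-0.2,-0.3],[6,-0.2,-0.3],[8,-0.2,-0.3],[9.3,-0.2,-0.3],[9.6,-0.2,-0.3],[9.6,-0.2,-0.3],[9.6,-0.2,-0.3],[9.6,-0.2,-0.3]],"dr":[[0,0,0],[0,0,0],[0,0,0],[0,0,0],[0,0,0],[0,0,0],[0,0,0],[0,0,0],[0,0,0],[0,0,0]]}'
python3 - <<'E'
from h import *
print(delta([.4838,.154,.057]))
E
```

```text
[ 9.56687943 -0.23310031 -0.32915808]
clock: 5.75
position: [0.4842, 0.1547, 0.0581]
ee_rot: [-0.046, 0.706, -0.046, -0.705]
contact_force: [0.4, 0.3, -0.3]
width: 0.0433
[0.10935405 0.07870655 0.03111064]
```

Close on the handle.

```bash
python3 -m creep '{"delta_pos":[[0.1,0,0],[0.1,0,0],[0.1,0,0],[0.1,0,0],[0.1,0,0],[0.1,0,0],[0.1,0,0],[0.1,0,0]],"dr":[[0,0,0],[0,0,0],[0,0,0],[0,0,0],[0,0,0],[0,0,0],[0,0,0],[0,0,0]]}' -1 70
```

```text
clock: 6.55
position: [0.4838, 0.1549, 0.0569]
ee_rot: [-0.046, 0.706, -0.046, -0.705]
contact_force: [0.0, -0.3, 4.9]
width: 0.0165
```

```bash
python3 -m creep '{"delta_pos":[[-1,0,0],[-2.5,0,0],[-4,0,0],[-5.5,0,0],[-7,0,0],[-8.5,0,0],[-9.3,0,0],[-9.3,0,0],[-9.3,0,0]],"dr":[[0,0,0],[0,0,0],[0,0,0],[0,0,0],[0,0,0],[0,0,0],[0,0,0],[0,0,0],[0,0,0]]}'
python3 - <<'E'
from h import *
snap('wrist','w3');snap('scene','s3');p,r,s=pose();print(p,s['width'],s['contact_force'])
im=load('w3');W=cloud(im);hsv=cv2.cvtColor(im['pixels'],cv2.COLOR_BGR2HSV)
print('to hole',delta([.5337,.0178,p[2]]))
E
```

```text
clock: 7.45
position: [0.4829, 0.1547, 0.1489]
ee_rot: [0.046, -0.705, 0.046, 0.706]
contact_force: [-0.3, -0.2, -0.7]
width: 0.0169
[0.48269305 0.15469277 0.14842981] 0.01658450038286071 [0.29086762 0.40728692 0.00158586]
to hole [-3.95208092e-03  1.29179343e+01 -6.82204872e+00]
```

View pics/w3.png

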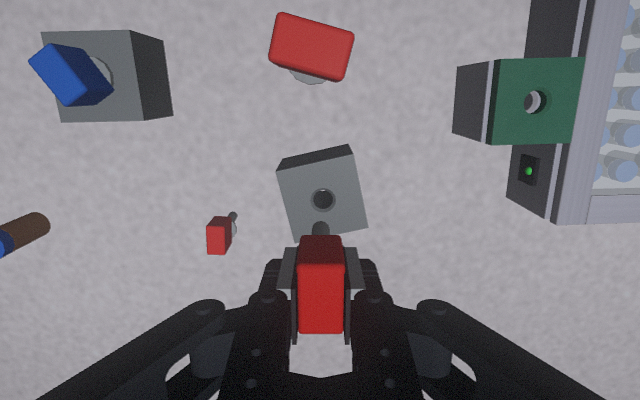

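The wrist view shows the pin held squarely, the stand's empty hole at (322,200) and the lid hole at (534,101). The two holes in one picture give the shift with the calibration bias cancelled.

```bash
python3 - <<'E'
from h import *
im=load('w3');a=ray(im,322,199.5,.05);
g=cv2.cvtColor(im['pixels'],cv2.COLOR_BGR2HSV)
# tongue mask: fill, hole centroid
m=((g[...,0]>45)&(g[...,0]<95)&(g[...,1]>60)).astype(np.uint8);m[:,:488]=0;m[:50]=0;m[150:]=0
c,h=cv2.findContours(m,cv2.RETR_CCOMP,cv2.CHAIN_APPROX_NONE)
for k,q in enumerate(c):
    if len(q)>25: print(len(q),cv2.fitEllipse(q),h[0][k][3])
b=ray(im,534,101,.069);print(a,b,b-a)
W=cloud(im);print(W[120,510],W[70,560])
# jig-y through tongue edges
P=W[m>0];print(cv2.minAreaRect((P[:,:2]*1000).astype(np.float32)))
p,r,s=pose();t=np.array([.4838,.1549,0])+b-a;t[2]=p[2];print('target',t,delta(t))
for tag in('w3',):
    crop=cv2.resize(im['pixels'][60:150,480:600],None,fx=5,fy=5,interpolation=cv2.INTER_CUBIC);cv2.imwrite('pics/w3c.png',crop)
E
```

```text
359 ((536.6342163085938, 99.69400787353516), (89.66380310058594, 107.73681640625), 35.63498306274414) -1
59 ((532.033203125, 101.44356536865234), (16.881694793701172, 24.890798568725586), 20.21501922607422) 21
[0.48383047 0.15440609 0.05      ] [0.53437748 0.02007427 0.069     ] [ 0.05054701 -0.13433182  0.019     ]
[0.52505832 0.03438955 0.06967291] [0.55015165 0.00595566 0.0693059 ]
((534.364990234375, 18.644020080566406), (50.007591247558594, 53.026710510253906), 83.36265563964844)
target [0.53434701 0.02056818 0.14842981] [-4.17605182e-03  1.26350869e+01 -6.85054208e+00]
```

View pics/w3c.png

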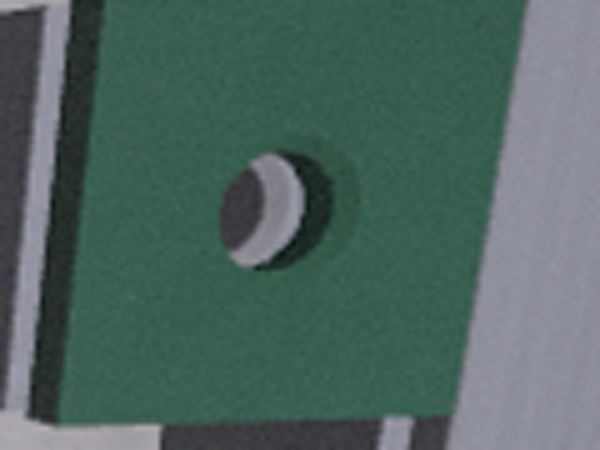

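The crop shows that the chamfer's outer rim is centred at about (289,203), i.e. full-image (537.8,100.8), so the hole is near (0.534, 0.018). I go above it.

```bash
python3 -m creep '{"delta_pos":[[0,2.5,-1.4],[0,5,-2.8],[0,7.5,-4.2],[0,10,-5.5],[0,12,-6.5],[0,12.9,-6.9],[0,12.9,-6.9],[0,12.9,-6.9],[0,12.9,-6.9]],"dr":[[0,0,0],[0,0,0],[0,0,0],[0,0,0],[0,0,0],[0,0,0],[0,0,0],[0,0,0],[0,0,0]]}'
python3 - <<'E'
from h import *
p,r,s=pose();print(p,delta([.5342,.0183,.125]),r.as_matrix().round(3))
im=snap('wrist','w4');s4=snap('scene','s4')
a=im['pixels'][140:400,200:440];b=s4['pixels'][120:200,280:380]
o=np.hstack([cv2.resize(a,(369,400)),cv2.resize(b,(431,400),interpolation=cv2.INTER_CUBIC)]);cv2.imwrite('pics/j4.png',cv2.convertScaleAbs(o,alpha=1.3))
E
```

```text
clock: 8.45
position: [0.5345, 0.0191, 0.1491]
ee_rot: [0.046, -0.705, 0.045, 0.706]
contact_force: [-0.8, -0.2, -1.2]
width: 0.0168
[0.53454584 0.01905988 0.14910391] [2.41037601 0.08086003 0.02248584] [[-0.001 -0.128 -0.992]
 [ 0.001 -0.992  0.128]
 [-1.    -0.     0.001]]
```

View pics/j4.png

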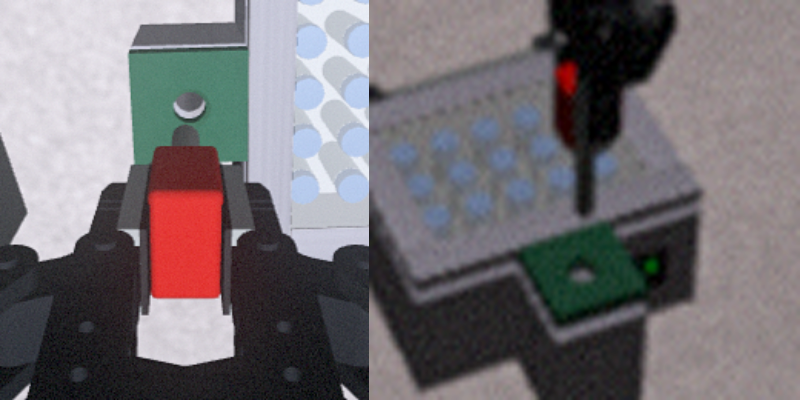

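In the wrist crop the shank (187) lies about 1 mm short of the hole (190) in tool y, which agrees with the computed 0.8 mm. I correct by 0.1 cm and lower it into the tongue.

```bash
python3 -m creep '{"delta_pos":[[0,0.1,0],[1,0.1,0],[2,0.1,0],[2.5,0.1,0],[3,0.1,0],[3.5,0.1,0],[3.9,0.1,0],[3.9,0.1,0]],"dr":[[0,0,0],[0,0,0],[0,0,0],[0,0,0],[0,0,0],[0,0,0],[0,0,0],[0,0,0]]}' - 80
python3 - <<'E'
from h import *
p,r,s=pose();print(p,s['contact_force'],s['moment'],delta([.5342,.0183,p[2]]))
E
```

```text
clock: 9.35
position: [0.5347, 0.017, 0.1096]
ee_rot: [0.046, -0.705, 0.046, 0.706]
contact_force: [-0.5, 0.5, -0.4]
width: 0.0169
[0.53466019 0.01696519 0.10963394] [-0.52527234  0.53727477 -0.41716623] [-0.02387027 -0.01913625 -0.00472815] [ 5.97187958e-05 -1.26432226e-01  6.28475603e-02]
```

```bash
python3 -m creep '{"delta_pos":[[0.3,-0.05,0],[0.6,-0.05,0],[0.9,-0.05,0],[1.2,-0.05,0],[1.4,-0.05,0],[1.4,-0.05,0]],"dr":[[0,0,0],[0,0,0],[0,0,0],[0,0,0],[0,0,0],[0,0,0]]}'
python3 - <<'E'
from h import *
p,r,s=pose();print(p,s['contact_force'],s['moment'],delta([.5342,.0183,p[2]]))
E
```

```text
clock: 9.95
position: [0.5349, 0.0175, 0.0959]
ee_rot: [0.046, -0.705, 0.046, 0.706]
contact_force: [-0.6, -0.0, -0.8]
width: 0.0167
[0.53491749 0.017508   0.0959268 ] [-0.62313016 -0.00623896 -0.76413221] [ 0.03462614  0.03807095 -0.00221429] [ 3.83095037e-05 -6.92966354e-02  8.13544345e-02]
```

```bash
python3 -m creep '{"delta_pos":[[0.4,0,0],[0.8,0,0],[1.2,0,0],[1.6,0,0],[1.8,0,0],[2,0,0],[2.2,0,0],[2.4,0,0],[2.4,0,0],[2.4,0,0]],"dr":[[0,0,0],[0,0,0],[0,0,0],[0,0,0],[0,0,0],[0,0,0],[0,0,0],[0,0,0],[0,0,0],[0,0,0]]}'
```

```text
clock: 10.95
position: [0.5351, 0.0176, 0.0725]
ee_rot: [-0.046, 0.706, -0.046, -0.706]
contact_force: [-1.1, 1.0, 2.6]
width: 0.0168
```

```bash
python3 -m creep '{"delta_pos":[[0.1,0,0],[0.2,0,0],[0.3,0,0],[0.4,0,0],[0.4,0,0],[0.4,0,0]],"dr":[[0,0,0],[0,0,0],[0,0,0],[0,0,0],[0,0,0],[0,0,0]]}' - 100
```

```text
clock: 11.55
position: [0.5351, 0.0177, 0.0689]
ee_rot: [-0.046, 0.706, -0.046, -0.706]
contact_force: [-2.3, 1.1, 7.0]
width: 0.0162
```

```bash
python3 -m creep '{"delta_pos":[[0.1,0,0],[0.2,0,0],[0.3,0,0],[0.3,0,0],[0.3,0,0]],"dr":[[0,0,0],[0,0,0],[0,0,0],[0,0,0],[0,0,0]]}' - 110
```

```text
clock: 12.05
position: [0.5351, 0.0177, 0.0665]
ee_rot: [-0.046, 0.706, -0.046, -0.705]
contact_force: [-2.7, 2.2, 10.9]
width: 0.0161
```

```bash
python3 - <<'E'
from h import *
im=snap('wrist','w5');W=cloud(im);g=cv2.cvtColor(im['pixels'],cv2.COLOR_BGR2HSV);p,r,s=pose();print(p,s['contact_force'],s['width'])
m=(g[...,0]>45)&(g[...,0]<95)&(g[...,1]>60)&(abs(W[...,2]-.066)<.01);P=W[m];print(len(P));d=(P-np.array([.534,.018,0]))@YJ
for a,b in((-.025,-.015),(-.01,.0),(0,.01),(.015,.025)):
    k=(d>a)&(d<b);print(a,k.sum(),np.median(P[k,2]) if k.any() else 0)
red=((g[...,0]<8)|(g[...,0]>172))&(g[...,1]>120)
v,u=np.mgrid[:400,:640];k=red&(u>290)&(u<350)&(v>200);print('handle z pctl',np.nanpercentile(W[k][:,2],[5,50,75,90,97]))
im3=load('w3');W3=cloud(im3);g3=cv2.cvtColor(im3['pixels'],cv2.COLOR_BGR2HSV);k=((g3[...,0]<8)|(g3[...,0]>172))&(g3[...,1]>120)&(u>290)&(u<350)&(v>200);print('w3',np.nanpercentile(W3[k][:,2],[5,50,75,90,97])-.1486)
cv2.imwrite('pics/w5c.png',cv2.resize(im['pixels'][100:400,200:440],None,fx=2,fy=2))
E
```

```text
[0.5351084  0.01769076 0.06648493] [-4.20512548  1.04506741 11.12027657] 0.016533303704838277
3923
-0.025 1013 0.06033186714605816
-0.01 571 0.0598996938366694
0 532 0.05962645789600239
0.015 964 0.05926927876018051
handle z pctl [0.07180399 0.09344369 0.09398343 0.09441367 0.09485243]
w3 [0.00649741 0.02733228 0.02786984 0.02826887 0.02866992]
```

View pics/w5c.png

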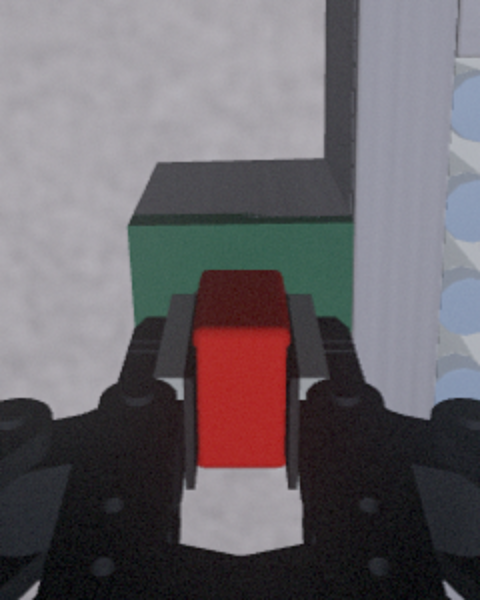

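The wrist crop shows the handle held squarely, the fingers just above the tongue, and the tongue flush on the ear. The heights read about 4 mm low, though the pin has not slipped in the grip. I cross-check with the fixed cameras.

```bash
python3 - <<'E'
from h import *
for tag in ('s3','s4','s5','t5'):
    im=snap('scene' if tag=='s5' else 'top',tag) if '5' in tag else load(tag)
    W=cloud(im);g=cv2.cvtColor(im['pixels'],cv2.COLOR_BGR2HSV)
    d=W-np.array([.5337,.0175,0]);a=d@YJ;c=np.abs(d@np.array([YJ[1],-YJ[0],0]))
    m=(g[...,0]>45)&(g[...,0]<95)&(g[...,1]>60)&(abs(a)<.03)&(c<.03)&(abs(W[...,2]-.065)<.015)
    k=m&(a>.0)&(a<.022);print(tag,m.sum(),k.sum(),np.percentile(W[m][:,2],[25,50,75]),np.median(W[k][:,2]) if k.any() else 0)
    red=((g[...,0]<8)|(g[...,0]>172))&(g[...,1]>120)&(np.abs(a)<.04)&(c<.04)&(W[...,2]>.06)
    if '5' in tag and red.any(): print('handle',red.sum(),np.percentile(W[red],[5,50,95],axis=0))
    f=(abs(a+.04)<.008)&(c<.06)&(abs(W[...,2]-.066)<.012); print('frame z at 115 mm',np.median(W[f][:,2]),f.sum())
p,r,s=pose();print(s['contact_force'])
E
```

```text
s3 369 147 [0.06622983 0.06723774 0.06845068] 0.06772827031664601
frame z at 115 mm 0.06628840760264677 227
s4 372 147 [0.0662951  0.06736577 0.0684929 ] 0.06784531035926625
frame z at 115 mm 0.0663645475929991 207
s5 248 147 [0.05684779 0.05799072 0.05914847] 0.057980995123027686
handle 141 [[0.53634367 0.00611847 0.07182319]
 [0.54897176 0.02538856 0.13717401]
 [0.57112559 0.05507589 0.31329724]]
frame z at 115 mm 0.059189152241929915 122Traceback (most recent call last):
  File "<stdin>", line 7, in <module>
    return _quantile_unchecked(
        a, q, axis, out, overwrite_input, method, keepdims, weights)
    return _ureduce(a,
                    func=_quantile_ureduce_func,
    ...<5 lines>...
                    overwrite_input=overwrite_input,
                    method=method)
    r = func(a, **kwargs)
    result = _quantile(arr,
                       quantiles=q,
    ...<2 lines>...
                       out=out,
                       weights=wgt)
    slices_having_nans = np.isnan(arr[-1, ...])
                                  ~~~^^^^^^^^^
IndexError: index -1 is out of bounds for axis 0 with size 0
```

```bash
python3 -m creep '{"delta_pos":[[0,0,0],[0,0,0],[0,0,0],[0,0,0],[0,0,0],[0,0,0],[0,0,0],[0,0,0],[0,0,0],[0,0,0]],"dr":[[0,0,0],[0,0,0],[0,0,0],[0,0,0],[0,0,0],[0,0,0],[0,0,0],[0,0,0],[0,0,0],[0,0,0]]}'
python3 - <<'E'
from h import *
im=snap('scene','s6');cv2.imwrite('pics/s6c.png',cv2.convertScaleAbs(cv2.resize(im['pixels'][100:240,240:400],None,fx=4,fy=4,interpolation=cv2.INTER_CUBIC),alpha=1.4))
p,r,s=pose();print(p,s['contact_force'],s['width'],np.abs(s['qd']).max())
E
```

```text
clock: 13.2
position: [0.5351, 0.0177, 0.0665]
ee_rot: [-0.046, 0.706, -0.046, -0.705]
contact_force: [-3.4, 2.4, 10.4]
width: 0.0163
[0.53511061 0.01771073 0.06651487] [-2.75095907  1.84886962 10.82502188] 0.016334244335672956 0.001687687335431517
```

View pics/s6c.png

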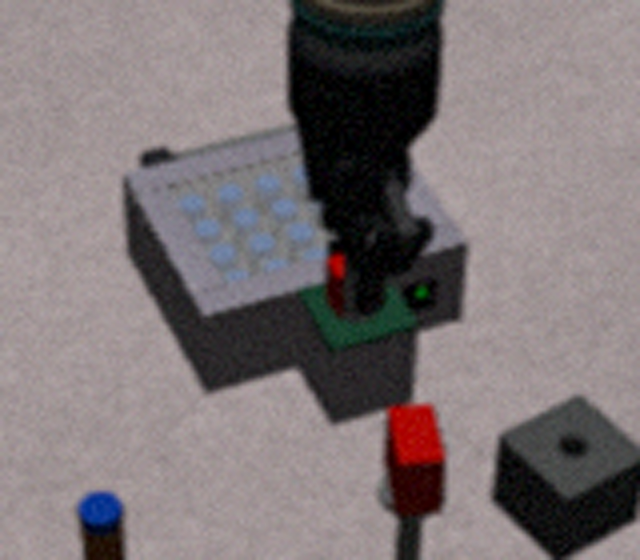

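The scene crop shows the tongue flat on the ear, the pin seated and still gripped, and the stand empty. The push is steady at about 11 N and the arm is still. I hand in.

```bash
python3 -c "
from rig import manip
print(manip.sign_off())"
```

```text
the job is handed in; nothing more can be done
None
```

I closed the lid with shut fingers, took the red pin from its stand and pushed it through the tongue into the carrier. I handed in at about 13 s while still gripping the handle and pressing down. No verdict is reported.

**Last checks:**
- **Push and grip:** the downward push was steady at about 11 N, above the 8 N at the seal's stop. The grip was set to 110 N, the pin had not slipped in the fingers, and the arm was still.
- **Insertion:** the pin met almost no force going in (under 1 N). Pressed down, the tool feels about 3 N sideways, probably the shank touching the hole wall.
- **Bystanders:** I did not measure their positions at the end. The arm kept away from them and touched nothing in its path but the lid and the pin.

**One disagreement:** the tongue's top measured about 58–60 mm above the table, against 64 mm expected for a fully shut lid. The tool height also put the pin's foot at about 17–18 mm instead of 22 mm. The wrist camera, the scene camera and the tool pose all agreed on this. I take it that the lid's hard stops give a little under the push. That would be on the squeezed side of the limits, so I kept the push as it was.

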